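# Tighten the centrifuge rotor nut with the long T-key and hang the key up

## Task

The rotor of the bench centrifuge is still loose on its drive. The long T-handled key already stands in the rotor's hub with its socket on the nut at the bottom: work it round clockwise (seen from above) until the nut is fully home and goes no further. Then draw the key up out of the hub and hang it by its collar in the empty slot of the steel tool stand, leaving the other tool in the stand and the red-capped jar where they are.

Things in the scene. Friction and masses are not known exactly. Their poses are not given: they have to be found in the camera images.
- centrifuge: Fixed white bench centrifuge, case 270 mm wide (x), 365 mm deep (y), grey control panel on the -y side. Origin on the vertical rotor axis at bench level, y towards the lid hinge, z up. Case top and gasket 185 mm high round the open bowl, 200 mm across. Open lid on the +y side: begins 165 mm from the axis, leans away, 460 mm high. The drive brake holds the aluminium rotor still.
- hub_mouth (a point): Centre of the mouth of the rotor's hub, 150 mm above the bench on the rotor axis. The hub is an upright tube 72 mm outside with a bore 46 mm across and 75 mm deep, its bottom 75 mm above the bench. The key's socket has 1 mm of play all round in it.
- rotor_nut (a joint): Turn of the rotor nut, a steel hexagon nut 30 mm across flats and 16 mm high at the bottom of the hub bore. In rad, growing clockwise seen from above; starts between 0.04 and 0.16 and comes up hard against the rotor, fully home, at 2.6. Takes a steady 0.2 N m or a little more (3 to 6 N pushing 50 mm out on the crossbar), then stops dead; stays where it is left. Bore and socket are oiled.
- key: Loose steel T-key, 0.45 to 0.65 kg, 172 mm tall, standing in the hub. Origin at the centre of the socket's foot, z up the shaft, x along the crossbar (both ends alike). From the foot up: round socket 44 mm across, 60 mm tall, with a hexagon recess 20 mm deep (0.1 rad of play either way on the nut); shaft 14 mm across; collar 30 mm across; head. Crossbar 12 mm thick, 150 mm long, axis at 148 mm.
- key_head (a point): Centre of the top of the key's dark square head, 172 mm above its foot. The head is 24 x 24 mm, its faces square to the crossbar that passes through it, and reaches down 36 mm to the collar. At the start it is 247 mm above the bench, 62 mm above the case, the socket being down over the nut.
- key_collar (a point): Centre of the underside of the key's collar (30 mm across, 5 mm thick), 132 mm above the key's foot.
- stand: Fixed tool stand of bent stainless sheet, 240 mm wide (y). Origin on the bench at the middle, z up. Level top plate 5 mm thick, upper face 170 mm above the bench, with two slots 20 mm wide running in from its front (-x) edge, at y = +60 mm (empty) and -60 mm (other tool). Free room under the plate down to a base plate 10 mm thick; upright sheet at x = +40 mm.
- free_slot (a point): Point on the upper face of the top plate in the empty slot where the middle of a hanging tool belongs; axes as the stand's. The slot ends 16 mm behind it (+x); its mouth, in the plate's front edge, is 31 mm in front (-x). Along that edge runs an upturned lip 4 mm thick, 6 mm higher than the plate, open at the slot.
- driver: The other tool: small black T-handled driver hanging loose in the -y slot of the stand, handle 80 x 20 mm along the slot, up to 41 mm above the top plate. Leave it. Origin at its lower tip, 93 mm below its collar.
- jar: Loose amber glass jar with a red cap, 52 mm across, 100 mm tall. Leave it. Origin at the centre of its underside.
There are look-alikes about, which are no part of the job. What is shaped like the key but pink is not meant.

How it is judged:
By the outcome, as a careful person would: the job done as asked, in the order asked, and still so for the second after the job is handed in, with the robot touching nothing.
It also fails if it takes over 64 s, if anything falls off the work surface, if the arm or the gripper's body presses on something with over 40 N, if the wrist force passes 120 N, or if a joint passes its speed limit or range.

## Robot

A 6-joint arm with a two-finger parallel gripper is mounted at the origin on the work surface. World frame = base frame: x ahead of the robot, y to its left, z up, the work surface at z = 0. Lengths are in mm, angles in rad, forces in N, time in s.
With the tool pointing down it reaches from about 275 to 750 mm from the base axis. Payload 10.2 kg.
Tool frame: the origin (TCP) lies midway between the tips of the shut fingers; the grasp point (between the pads) lies 19 mm behind it (ctrl.tcp_to_grasp is the z of the grasp point in the tool frame, in mm); z points along the fingers, y is the direction in which the jaws open and shut (so a half turn about z gives the same grasp; the last joint's range is limited). The gripper opens to 85 mm and grips with 20 to 120 N. Pads are 22 mm wide; open, the fingers measure 114 mm over their backs; the gripper's body (76 mm by 85 mm) begins 54 mm behind the grasp point. The pads swing forward as they close: fully open they stand 13 mm farther back than shut.
Start: joints at [-1.346, 0.313, 1.498, -0, 1.331, -0.223], TCP at [227.305, -473.248, 231.294] pointing down, gripper open.
Joint ranges: [-2.94, 2.94], [-0.97, 2.17], [0.19, 2.56], [-1.23, 4.37], [0.02, 3.11], [-2.88, 2.88]. Speed limits (rad/s): [2.39, 2.39, 3.01, 3.14, 3.14, 3.14].

## Interface

Orientations are given as a unit quaternion [w, x, y, z].
In Python, from rig import sensors, capture, order, ctrl gives the robot as it stands. The module is installed in compiled form; this text tells all that it offers.
- The arm moves only by the tool play_rows, never from a script. Its argument "deltas" is a list of rows, each a list of 7 numbers: the shift along the world's x, y, z in units of 40 mm (1.0 is 40 mm), then the turn, a rotation vector about the world's x, y, z in units of 6 degrees (1.0 is 6 degrees), then the opening, from -1 (shut) to 1 (fully open). A call has 1 to 8 rows; each row shifts and turns the commanded pose from where the row before left it; what a row does not reach is not made up. A row lasts 1/12 s, in which the tool goes at most 41.7 mm and 7.16 degrees, less where a joint would pass 70% of its speed; a pose out of reach is approached as far as the arm can. A call is refused whole if a number of a shift passes 1 or a number of a turn 1, either way. A call with a gripper value outside its range is refused whole. The fingers move at their own pace and stop on an object; "squeeze" is the grip in N (left out, the last holds). Time passes only in rows, so rows that do not move let the fingers close. It gives the time, the measured TCP pose, the force and the opening at its end, in the units of the state.
- sensors.sense(): the state, without advancing time (a new reading comes with each control period).
- capture(name): name is "scene" or "top" or "wrist"; returns a dict with "pixels" (420x560x3 uint8, red, green, blue), "z_map" (420x560 float32, mm along the optical axis (not along the pixel's ray), 0 where there is no reading), "fx", "fy", "cx", "cy" (pixels), "eye" and "rotation" of the camera in the world; the wrist camera has in their place "tool_from_camera" (4x4, takes a point from camera to tool coordinates, whose origin is the TCP and whose axes are the flange's). Camera axes: x right, y down, z forward; pixel columns grow to the right and rows downward; lengths in mm; the calibration is good to about 2 mm. The wrist camera is an equidistant fisheye: a pixel r from the principal point sees the ray r / f radians off the axis. A picture is of the moment at which its call begins: read the wrist's pose just before it.
- order.finish_job(): hands the job in, once; it reports no verdict.
The state is a dict: "time_s": time; "joints": joint angles; "dq": joint speeds; "tau": joint torques, N m; "eef_pos": TCP position; "ee_rot": TCP orientation; "force": force on the tool from outside, world axes, zero at the start; "wrist_torque": the same for the moment, N m; "grip_width": opening from 0.0 (shut) to 1.0 (fully open).
Only numpy, scipy, OpenCV 4.12 (cv2) and the standard library are available. Lean on these libraries where they do the work, as an engineer would, in place of code of your own. Each camera call takes 0.05 s, during which the arm holds its last target. There are 200 camera calls.

## Working session

There is one attempt and no reset: what is moved stays moved. The work goes in short steps, Python scripts to look and compute and a tool call to move; the robot and the scene stay as the last step left them, time stands still between calls to the robot, and variables do not carry over. Pictures are saved under pics/ and viewed, about 8 in all and at most 12, crops included, and the job is handed in when it is done.

Besides the shell and the picture viewer there is one more tool, called after "Emit:" in YAML: its name, and indented under it one key for each argument. play_rows: Moves the arm, as the interface text tells. Its arguments: {"type":"object","properties":{"deltas":{"type":"array","items":{"type":"array","items":{"type":"number"}}},"squeeze":{"type":"number"}},"required":["deltas"]}

```bash
mkdir -p pics; cat > h.py <<'E'
import numpy as np, cv2
from rig import sensors, capture, order, ctrl
def save(c,n,crop=None,s=1):
    im=c["pixels"][:,:,::-1]
    if crop: x0,y0,x1,y1=crop; im=im[y0:y1,x0:x1]
    cv2.imwrite(f"pics/{n}.png",cv2.resize(np.ascontiguousarray(im),None,fx=s,fy=s,interpolation=cv2.INTER_CUBIC))
def world(c,u,v,z=None):
    R=np.array(c["rotation"]);e=np.array(c["eye"])
    z=c["z_map"][int(v),int(u)] if z is None else z
    return e+R@(z*np.array([(u-c["cx"])/c["fx"],(v-c["cy"])/c["fy"],1]))
def onz(c,u,v,Z):
    R=np.array(c["rotation"]);e=np.array(c["eye"]);d=R@np.array([(u-c["cx"])/c["fx"],(v-c["cy"])/c["fy"],1])
    return e+d*(Z-e[2])/d[2]
def proj(c,P):
    R=np.array(c["rotation"]);p=R.T@(np.array(P)-np.array(c["eye"]));return c["cx"]+c["fx"]*p[0]/p[2],c["cy"]+c["fy"]*p[1]/p[2]
E
python3 - <<'E'
from h import *
import pickle
t=capture("top");s=capture("scene")
pickle.dump((t,s),open("c0.pkl","wb"))
save(t,"top0",s=1.4);save(s,"scene0",s=1.4)
for c in(t,s):print(c["eye"],c["rotation"],c["fx"],c["cx"],c["cy"])
print(sensors.sense(),ctrl.tcp_to_grasp)
E
```

```text
[ 403.35716443   36.60710772 1289.08721951] [-0.04417951  0.71523121 -0.69667145  0.03378427] 407.6516495574162 287.4652999863283 209.89151264204332
[1171.26936292 -331.48344314 1100.16602024] [-0.29064659  0.80808464  0.48242845 -0.17258785] 401.7770302369131 288.589438364893 212.12713396173507
{'time_s': 0.1, 'joints': array([-1.34636607e+00,  3.13385362e-01,  1.49836872e+00,  2.06600456e-05,
        1.33100032e+00, -2.23407085e-01]), 'dq': array([ 0.00126424, -0.00231552, -0.00224512,  0.00103383, -0.00130706,
       -0.00042313]), 'tau': array([ 2.85364949e-03, -4.12903547e+01, -2.60142571e+01, -9.21524497e-05,
        3.06717106e-03,  1.93028740e-05]), 'eef_pos': array([ 227.27150094, -473.00022947,  230.7938821 ]), 'ee_rot': array([-5.80880882e-04,  9.75035170e-01,  2.22049725e-01,  9.73584680e-06]), 'force': array([-0.68158689,  0.62446403,  0.56045467]), 'wrist_torque': array([-0.06441125,  0.01613935,  0.00506605]), 'grip_width': 1.0021011712223105} -18.700000000000003
```

```bash
sed -i 's/R=np.array(c\["rotation"\])/R=rot(c["rotation"])/' h.py; cat >> h.py <<'E'
from scipy.spatial.transform import Rotation as Ro
def rot(q): return Ro.from_quat([q[1],q[2],q[3],q[0]]).as_matrix()
E
```

```text
(no output)
```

View pics/top0.png

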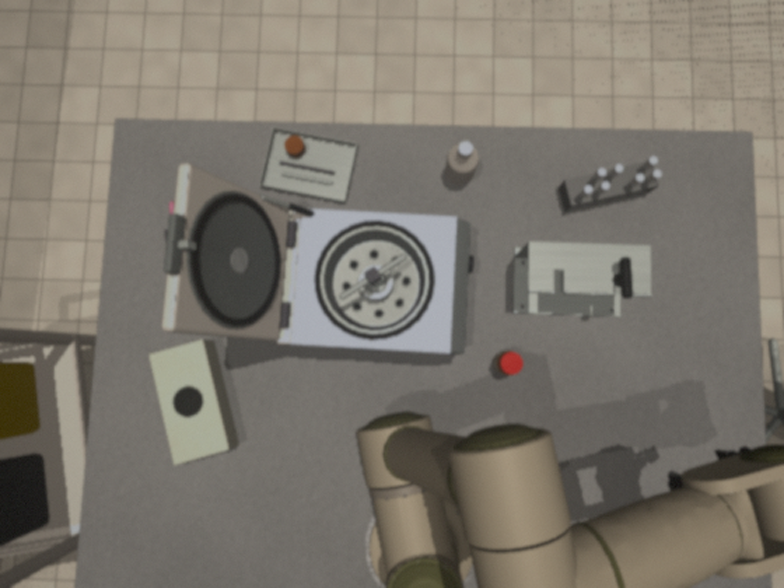

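View pics/scene0.png

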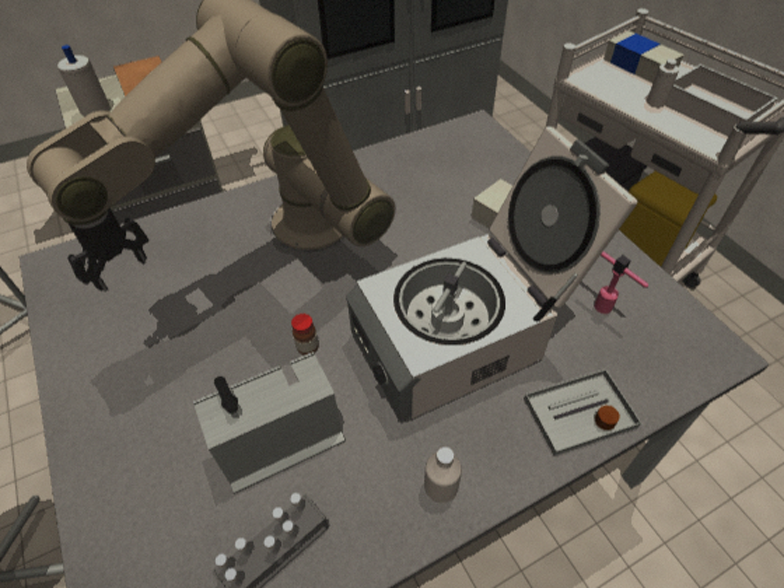

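```bash
python3 - <<'E'
from h import *
import pickle
t,s=pickle.load(open("c0.pkl","rb"))
a=t["pixels"][140:260,195:345,::-1];b=t["pixels"][160:240,355:475,::-1]
A=cv2.resize(a,(750,600),interpolation=cv2.INTER_CUBIC)
cv2.imwrite("pics/k.png",A)
B=cv2.resize(b,(780,520),interpolation=cv2.INTER_CUBIC);cv2.imwrite("pics/st.png",B)
Z=t["z_map"]
for (v,u) in [(200,268),(190,280),(205,250),(160,300),(240,300),(182,400),(182,450),(190,385),(259,365)]:
  print(u,v,world(t,u,v).round(1))
# top-plate points
R=rot(t["rotation"]);e=np.array(t["eye"])
vv,uu=np.mgrid[0:420,0:560]
P=e+(np.stack([(uu-t["cx"])/t["fx"],(vv-t["cy"])/t["fy"],np.ones_like(uu)],-1)*Z[...,None])@R.T
np.save("P.npy",P)
m=(abs(P[...,2]-170)<6)&(uu>355)&(uu<480)&(vv>160)&(vv<240)
r=cv2.minAreaRect(P[m][:,:2].astype(np.float32));print("plate",r,cv2.boxPoints(r),np.median(P[m][:,2]))
for lo,hi,n in[(178,192,"case")]:
  m=(P[...,2]>lo)&(P[...,2]<hi)&(uu>190)&(uu<335)&(vv>140)&(vv<260);print(n,m.sum(),cv2.minAreaRect(P[m][:,:2].astype(np.float32)))
m=(P[...,2]>205)&(P[...,2]<262)&(uu>225)&(uu<312)&(vv>155)&(vv<245)
q=P[m];print(len(q),q.mean(0));
g=q[q[:,2]>240];print("head",len(g),g.mean(0),g.min(0),g.max(0))
b=q[(q[:,2]<240)];x=b[:,:2]-b[:,:2].mean(0);w,V=np.linalg.eigh(x.T@x);print("bar",b.mean(0),V[:,1],np.degrees(np.arctan2(V[1,1],V[0,1])),(x@V[:,1]).min(),(x@V[:,1]).max())
E
```

```text
268 200 [544.1 105.  238.5]
280 190 [573.3  75.  225.6]
250 205 [531.3 152.7 226.5]
300 160 [666.   23.6 180.2]
300 240 [444.7  18.4 179.5]
400 182 [ 612.6 -254.8  171.4]
450 182 [ 616.2 -393.   170.1]
385 190 [ 589.5 -213.8  169.6]
365 259 [ 397.9 -171.7  101.1]
plate ((588.1199340820312, -311.7314453125), (241.15875244140625, 102.93164825439453), 89.33496856689453) [[ 535.25806 -431.70535]
 [ 638.18274 -432.90005]
 [ 640.9818  -191.75754]
 [ 538.0571  -190.56284]] 171.0259259300924
case 7243 ((555.4129028320312, 123.38825988769531), (342.45037841796875, 270.4437561035156), 88.2110366821289)
318 [553.16164059 110.91871866 234.0968784 ]
head 86 [554.03966089 110.66929238 248.62055304] [539.73488274  96.82938204 240.118997  ] [568.2787606  125.34426007 253.57738011]
bar [552.83616756 111.0111784  228.71310246] [-0.56672474  0.82390719] 124.522146592007 -74.84720954849315 72.86935231649922
```

View pics/k.png

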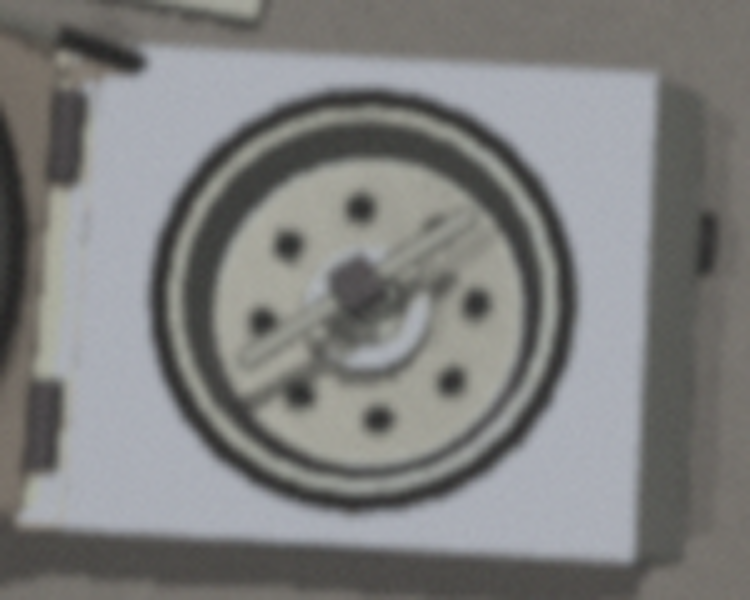

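View pics/st.png

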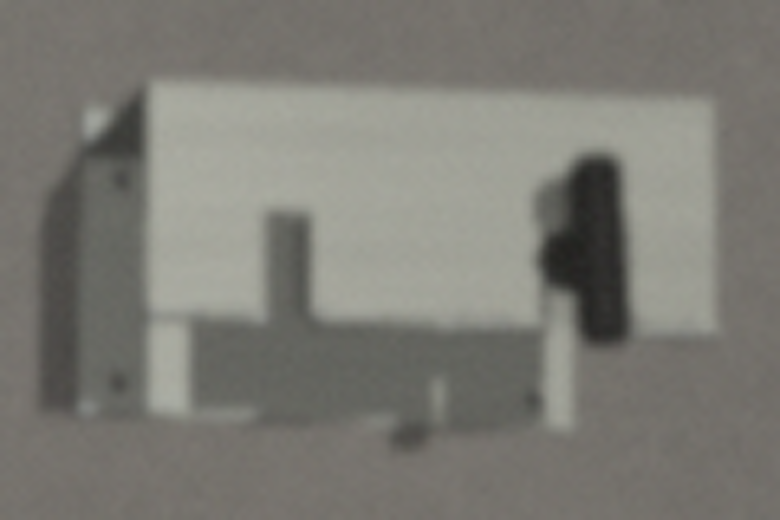

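Top view: the key head is at about (268,200) px, (554,111) mm, with the crossbar at about 124.5°. The free slot runs along x at u≈399 with its end at v≈192.6. I'm moving above the key.

Emit:
play_rows:
  deltas:
    - [0.4,0.8,0.3,0,0,0.92,1]
    - [0.45,0.8,0.3,0,0,0.92,1]
    - [0.45,0.8,0.3,0,0,0.92,1]
    - [0.45,0.8,0.3,0,0,0.92,1]
    - [0.45,0.8,0.3,0,0,0.92,1]
    - [0.45,0.8,0.3,0,0,0.92,1]
    - [0.45,0.8,0.3,0,0,0.92,1]
    - [0.45,0.8,0.3,0,0,0.92,1]

```text
time_s: 0.77
eef_pos: [369.7, -215.4, 327.8]
ee_rot: [-0.0, 0.819, 0.574, -0.0]
force: [0.7, -0.7, 0.2]
grip_width: 1.007
```

Emit:
play_rows:
  deltas:
    - [0.45,0.8,0.1,0,0,0.92,1]
    - [0.45,0.8,0.1,0,0,0.92,1]
    - [0.45,0.8,0.1,0,0,0.92,1]
    - [0.45,0.8,0.1,0,0,0.92,1]
    - [0.45,0.8,0.1,0,0,0.92,1]
    - [0.45,0.8,0,0,0,0.92,1]
    - [0.45,0.8,0,0,0,0.92,1]
    - [0.45,0.8,0,0,0,0.92,1]

```text
time_s: 1.43
eef_pos: [513.8, 40.7, 347.1]
ee_rot: [-0.0, 0.543, 0.84, -0.0]
force: [-0.5, -0.8, 0.5]
grip_width: 0.999
```

```bash
python3 - <<'E'
from h import *
import pickle
t,s=pickle.load(open("c0.pkl","rb"))
u=355+288.5/6.5; 
for v in (160+212/6.5,160+325/6.5): print("slot",onz(t,u,v,170).round(1))
q=sensors.sense();print(q["eef_pos"],q["joints"]);R=rot(q["ee_rot"]);print(R.round(3),np.degrees(np.arctan2(R[1,1],R[0,1])),q["force"])
E
```

```text
slot [ 583.  -253.3  170. ]
slot [ 534.7 -253.2  170. ]
[513.76802508  40.68036829 347.08440226] [-1.48580343e-01  2.38260005e-01  1.29841508e+00 -4.92499540e-05
  1.60530717e+00 -5.71998674e-01]
[[-0.411  0.912 -0.   ]
 [ 0.912  0.411  0.   ]
 [ 0.    -0.    -1.   ]] 24.259988294693134 [-0.50347005 -0.80722628  0.47756886]
```

Emit:
play_rows:
  deltas:
    - [0.5,0.8,0,0,0,0.85,1]
    - [0.5,0.8,0,0,0,0.85,1]
    - [0,0.16,0,0,0,0,1]
    - [0,0,0,0,0,0,1]

```text
time_s: 1.77
eef_pos: [553.4, 111.0, 346.2]
ee_rot: [-0.001, 0.467, 0.884, -0.0]
force: [-0.5, -0.5, -0.6]
grip_width: 0.998
```

```bash
python3 - <<'E'
from h import *
import pickle
q=sensors.sense();w=capture("wrist");pickle.dump((q,w),open("w1.pkl","wb"))
save(w,"w1",s=1.4);R=rot(q["ee_rot"]);print(q["eef_pos"],np.degrees(np.arctan2(R[1,1],R[0,1])))
print(w["tool_from_camera"],w["fx"],w["cx"],w["cy"])
E
```

```text
[553.44434686 110.97227882 346.15771736] 34.32544765393764
[[ 5.12782591e-04 -9.50721071e-01 -3.10047065e-01  8.04464068e+01]
 [ 9.99999835e-01  5.67710889e-04 -8.69293747e-05  6.14198756e-01]
 [ 2.58662683e-04 -3.10046970e-01  9.50721205e-01 -1.43014103e+02]
 [ 0.00000000e+00  0.00000000e+00  0.00000000e+00  1.00000000e+00]] 325.19226210127806 279.3822343911233 209.35667481186098
```

View pics/w1.png

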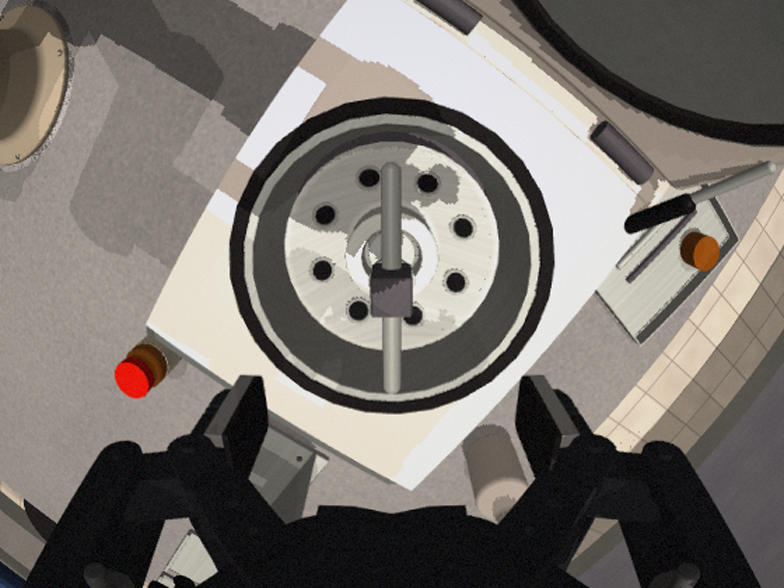

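The wrist view shows the crossbar vertical, so the jaw yaw is right. The head's top face is centred near (391.5,297) in the enlarged picture, and the fingers are symmetric about x≈391.

```bash
cat >> h.py <<'E'
def wray(q,w,u,v,Z):
    p=np.array([u-w["cx"],v-w["cy"]])/w["fx"];r=np.hypot(*p);d=np.r_[p/r*np.sin(r),np.cos(r)]
    T=np.array(w["tool_from_camera"]);R=rot(q["ee_rot"]);e=R@T[:3,3]+q["eef_pos"];d=R@T[:3,:3]@d
    P=e+d*(Z-e[2])/d[2]; return P.round(1),(R.T@(P-q["eef_pos"])).round(1)
E
python3 - <<'E'
from h import *
import pickle
q,w=pickle.load(open("w1.pkl","rb"))
for u,v,z in[(371.5,278,247),(411.5,278,247),(372.5,317,247),(411,317,247),(391.5,297,247),(391.5,392,223),(391,165,223)]: print(u,v,*wray(q,w,u/1.4,v/1.4,z))
E
```

```text
371.5 278 [539.  113.7 247. ] [ 10.3 -10.3  99.2]
411.5 278 [557.3 126.2 247. ] [10.3 11.9 99.2]
372.5 317 [552.2  94.7 247. ] [-12.9 -10.   99.2]
411 317 [570.3 107.1 247. ] [-12.8  11.9  99.1]
391.5 297 [554.4 110.8 247. ] [-0.8  0.8 99.2]
391.5 392 [597.   48.4 223. ] [-76.3   0.9 123.1]
391 165 [513.3 170.2 223. ] [ 71.4   0.5 123.2]
```

Emit:
play_rows:
  deltas:
    - [0.02,0,-0.6,0,0,0,0.3]
    - [0,0,-0.8,0,0,0,0.3]
    - [0,0,-0.8,0,0,0,0.3]
    - [0,0,-0.5,0,0,0,0.3]
    - [0,0,-0.3,0,0,0,0.3]
    - [0,0,-0.12,0,0,0,0.3]
    - [0,0,0,0,0,0,0.3]

```text
time_s: 2.4
eef_pos: [553.6, 108.0, 222.1]
ee_rot: [-0.001, 0.469, 0.883, -0.0]
force: [0.9, 0.2, 1.0]
grip_width: 0.653
```

Emit:
play_rows:
  deltas:
    - [0,0,0,0,0,0,-0.2]
    - [0,0,0,0,0,0,-0.6]
    - [0,0,0,0,0,0,-1]
    - [0,0,0,0,0,0,-1]
    - [0,0,0,0,0,0,-1]
    - [0,0,0,0,0,0,-1]
  squeeze: 50

```text
time_s: 2.9
eef_pos: [554.6, 109.0, 223.8]
ee_rot: [0.001, 0.468, 0.884, 0.0]
force: [0.3, -1.6, 6.7]
grip_width: 0.272
```

```bash
cat > s.py <<'E'
from h import *
q=sensors.sense();R=rot(q["ee_rot"]);print(q["time_s"],q["eef_pos"].round(1),"jaw",np.degrees(np.arctan2(R[1,1],R[0,1])).round(2),"F",q["force"].round(1),"M",q["wrist_torque"].round(2),q["grip_width"],q["joints"].round(2))
E
python3 s.py
```

```text
2.9 [554.6 109.  223.8] jaw 34.18 F [ 0.3 -1.6  6.7] M [-0.21  0.15 -0.04] 0.2722150331326373 [-0.01  0.41  1.39 -0.    1.35 -0.61]
```

Emit:
play_rows:
  deltas:
    - [0,0,0,0,0,-0.5,-1]
    - [0,0,0,0,0,-0.8,-1]
    - [0,0,0,0,0,-0.8,-1]
    - [0,0,0,0,0,-0.8,-1]

```text
time_s: 3.23
eef_pos: [554.5, 109.0, 223.9]
ee_rot: [0.001, 0.598, 0.802, 0.0]
force: [-0.4, -1.5, 6.9]
grip_width: 0.267
```

```bash
python3 s.py
```

```text
3.2333 [554.5 109.  223.9] jaw 16.57 F [-0.4 -1.5  6.9] M [-0.2   0.28  0.25] 0.26688288825799006 [-0.01  0.41  1.39 -0.    1.35 -0.3 ]
```

Emit:
play_rows:
  deltas:
    - [0,0,0,0,0,-0.8,-1]
    - [0,0,0,0,0,-0.8,-1]
    - [0,0,0,0,0,-0.8,-1]
    - [0,0,0,0,0,-0.8,-1]
    - [0,0,0,0,0,-0.8,-1]
    - [0,0,0,0,0,-0.8,-1]
    - [0,0,0,0,0,-0.8,-1]
    - [0,0,0,0,0,-0.8,-1]

```text
time_s: 3.9
eef_pos: [554.4, 109.0, 223.9]
ee_rot: [0.001, 0.828, 0.56, 0.001]
force: [-1.3, -0.6, 6.9]
grip_width: 0.268
```

```bash
python3 s.py
```

```text
3.9 [554.4 109.  223.9] jaw -21.83 F [-1.3 -0.6  6.9] M [-0.22  0.37  0.25] 0.26822863841468997 [-0.01  0.41  1.39 -0.    1.35  0.37]
```

Emit:
play_rows:
  deltas:
    - [0,0,0,0,0,-0.8,-1]
    - [0,0,0,0,0,-0.8,-1]
    - [0,0,0,0,0,-0.8,-1]
    - [0,0,0,0,0,-0.8,-1]
    - [0,0,0,0,0,-0.8,-1]
    - [0,0,0,0,0,-0.8,-1]
    - [0,0,0,0,0,-0.8,-1]
    - [0,0,0,0,0,-0.8,-1]

```text
time_s: 4.57
eef_pos: [554.4, 109.0, 223.9]
ee_rot: [0.001, 0.966, 0.257, 0.001]
force: [-1.3, -0.6, 7.6]
grip_width: 0.266
```

```bash
python3 s.py
```

```text
4.5667 [554.4 109.  223.9] jaw -60.23 F [-1.3 -0.6  7.6] M [-0.27  0.39  0.23] 0.26559940878114247 [-0.01  0.41  1.39 -0.    1.35  1.04]
```

Emit:
play_rows:
  deltas:
    - [0,0,0,0,0,-0.8,-1]
    - [0,0,0,0,0,-0.8,-1]
    - [0,0,0,0,0,-0.8,-1]
    - [0,0,0,0,0,-0.8,-1]
    - [0,0,0,0,0,-0.8,-1]
    - [0,0,0,0,0,-0.8,-1]
    - [0,0,0,0,0,-0.8,-1]
    - [0,0,0,0,0,-0.8,-1]

```text
time_s: 5.23
eef_pos: [554.3, 109.1, 223.9]
ee_rot: [0.0, 0.997, -0.075, 0.001]
force: [-0.9, -1.2, 7.9]
grip_width: 0.271
```

```bash
python3 s.py
```

```text
5.2333 [554.3 109.1 223.9] jaw -98.63 F [-0.9 -1.2  7.9] M [-0.28  0.49  0.2 ] 0.27094526245881706 [-0.01  0.41  1.39 -0.    1.35  1.71]
```

Emit:
play_rows:
  deltas:
    - [0,0,0,0,0,-0.3,-1]
    - [0,0,0,0,0,-0.3,-1]
    - [0,0,0,0,0,-0.3,-1]
    - [0,0,0,0,0,-0.3,-1]

```text
time_s: 5.57
eef_pos: [554.3, 109.1, 223.9]
ee_rot: [0.0, 0.991, -0.136, 0.001]
force: [-2.1, -0.9, 6.7]
grip_width: 0.27
```

```bash
python3 s.py
```

```text
5.5667 [554.3 109.1 223.9] jaw -105.68 F [-2.1 -0.9  6.7] M [-0.23  0.53  0.22] 0.2699199148188535 [-0.01  0.41  1.39 -0.    1.35  1.83]
```

Emit:
play_rows:
  deltas:
    - [0,0,0,0,0,-0.3,-1]
    - [0,0,0,0,0,-0.3,-1]

```text
time_s: 5.73
eef_pos: [554.3, 109.1, 223.9]
ee_rot: [0.0, 0.986, -0.167, 0.001]
force: [-1.6, 0.0, 7.6]
grip_width: 0.266
```

```bash
python3 s.py
```

```text
5.7333 [554.3 109.1 223.9] jaw -109.27 F [-1.6  0.   7.6] M [-0.2   0.53  0.25] 0.2657187962515267 [-0.01  0.41  1.39 -0.    1.35  1.89]
```

Emit:
play_rows:
  deltas:
    - [0,0,0,0,0,-0.25,-1]
    - [0,0,0,0,0,-0.25,-1]

```text
time_s: 5.9
eef_pos: [554.3, 109.1, 223.9]
ee_rot: [0.0, 0.981, -0.193, 0.001]
force: [-1.6, -0.7, 8.6]
grip_width: 0.274
```

```bash
python3 s.py
```

```text
5.9 [554.3 109.1 223.9] jaw -112.26 F [-1.6 -0.7  8.6] M [-0.24  0.54  0.21] 0.27438504630530075 [-0.01  0.41  1.39 -0.    1.35  1.95]
```

Emit:
play_rows:
  deltas:
    - [0,0,0,0,0,-0.25,-1]
    - [0,0,0,0,0,-0.25,-1]

```text
time_s: 6.07
eef_pos: [554.3, 109.1, 223.9]
ee_rot: [0.0, 0.976, -0.219, 0.001]
force: [-2.4, 0.1, 7.0]
grip_width: 0.268
```

```bash
python3 s.py
```

```text
6.0667 [554.3 109.1 223.9] jaw -115.26 F [-2.4  0.1  7. ] M [-0.22  0.58  0.27] 0.26812828790537563 [-0.01  0.41  1.39 -0.    1.35  2.  ]
```

Emit:
play_rows:
  deltas:
    - [0,0,0,0,0,-0.25,-1]
    - [0,0,0,0,0,-0.25,-1]

```text
time_s: 6.23
eef_pos: [554.3, 109.1, 223.9]
ee_rot: [0.0, 0.97, -0.244, 0.001]
force: [-2.1, -0.3, 7.8]
grip_width: 0.268
```

```bash
python3 s.py
```

```text
6.2333 [554.3 109.1 223.9] jaw -118.26 F [-2.1 -0.3  7.8] M [-0.2   0.56  0.37] 0.2678697195561313 [-0.01  0.41  1.39 -0.    1.35  2.05]
```

Emit:
play_rows:
  deltas:
    - [0,0,0,0,0,-0.2,-1]
    - [0,0,0,0,0,0,-1]
  squeeze: 90

```text
time_s: 6.4
eef_pos: [554.3, 109.1, 224.0]
ee_rot: [0.0, 0.967, -0.254, 0.001]
force: [-1.9, -0.8, 8.2]
grip_width: 0.266
```

```bash
python3 s.py
```

```text
6.4 [554.3 109.1 224. ] jaw -119.42 F [-1.9 -0.8  8.2] M [-0.23  0.57  0.4 ] 0.2662575758321162 [-0.01  0.41  1.39 -0.    1.35  2.07]
```

Emit:
play_rows:
  deltas:
    - [0,0,0,0,0,-0.2,-1]
    - [0,0,0,0,0,0,-1]

```text
time_s: 6.57
eef_pos: [554.3, 109.1, 224.0]
ee_rot: [0.0, 0.965, -0.264, 0.001]
force: [-1.9, -0.6, 8.1]
grip_width: 0.261
```

```bash
python3 s.py
```

```text
6.5667 [554.3 109.1 224. ] jaw -120.6 F [-1.9 -0.6  8.1] M [-0.19  0.64  0.45] 0.26058804863453033 [-0.01  0.41  1.39 -0.    1.35  2.09]
```

Emit:
play_rows:
  deltas:
    - [0,0,0,0,0,-0.2,-1]
    - [0,0,0,0,0,0,-1]

```text
time_s: 6.73
eef_pos: [554.3, 109.1, 224.0]
ee_rot: [0.0, 0.962, -0.274, 0.001]
force: [-1.7, -0.6, 7.3]
grip_width: 0.265
```

```bash
python3 s.py
```

```text
6.7333 [554.3 109.1 224. ] jaw -121.76 F [-1.7 -0.6  7.3] M [-0.26  0.65  0.91] 0.26453397588934324 [-0.01  0.41  1.39 -0.    1.35  2.11]
```

Emit:
play_rows:
  deltas:
    - [0,0,0,0,0,-0.2,-1]
    - [0,0,0,0,0,0,-1]

```text
time_s: 6.9
eef_pos: [554.3, 109.1, 224.0]
ee_rot: [0.0, 0.959, -0.284, 0.001]
force: [-1.7, -0.4, 8.8]
grip_width: 0.264
```

```bash
python3 s.py
```

```text
6.9 [554.3 109.1 224. ] jaw -122.96 F [-1.7 -0.4  8.8] M [-0.24  0.59  0.91] 0.26409147236105085 [-0.01  0.41  1.39 -0.    1.35  2.13]
```

Emit:
play_rows:
  deltas:
    - [0,0,0,0,0,-0.2,-1]
    - [0,0,0,0,0,0,-1]

```text
time_s: 7.07
eef_pos: [554.3, 109.2, 224.0]
ee_rot: [0.0, 0.956, -0.294, 0.001]
force: [-2.4, -0.3, 9.1]
grip_width: 0.263
```

```bash
python3 s.py; python3 - <<'E'
from h import *
import pickle
q=sensors.sense();w=capture("wrist");pickle.dump((q,w),open("w2.pkl","wb"));save(w,"w2",s=1.4)
E
```

```text
7.0667 [554.3 109.2 224. ] jaw -124.15 F [-2.4 -0.3  9.1] M [-0.2   0.62  1.04] 0.26323057587670945 [-0.01  0.41  1.39 -0.    1.35  2.15]
```

View pics/w2.png

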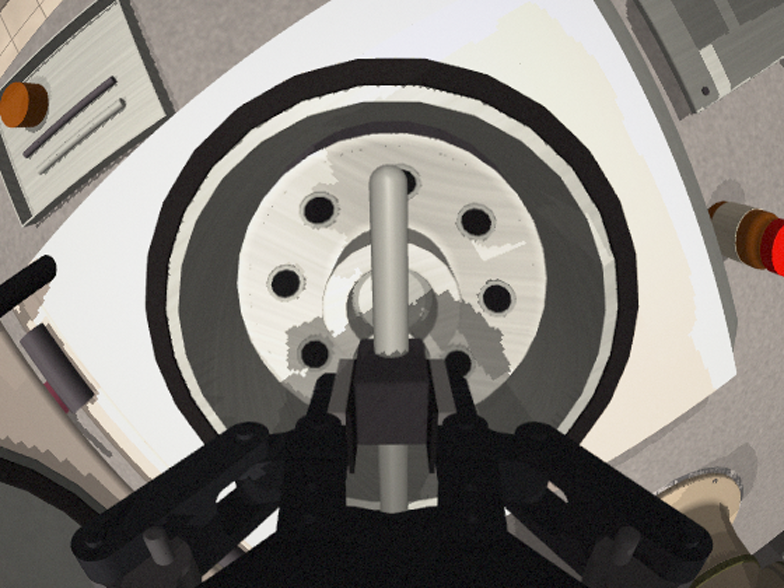

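Bar runs from (389,172) to (391,350), lagging the gripper by a degree or so, and the torque is well above running level. I'll push a bit more to check that the bar stays still while the gripper turns.

Emit:
play_rows:
  deltas:
    - [0,0,0,0,0,-0.3,-1]
    - [0,0,0,0,0,-0.3,-1]
    - [0,0,0,0,0,0,-1]
  squeeze: 110

```text
time_s: 7.37
eef_pos: [554.3, 109.2, 224.1]
ee_rot: [0.0, 0.946, -0.324, 0.001]
force: [-1.7, -0.5, 9.4]
grip_width: 0.255
```

```bash
python3 s.py; python3 - <<'E'
from h import *
import pickle
q=sensors.sense();w=capture("wrist");pickle.dump((q,w),open("w3.pkl","wb"))
for n in("w2","w3"):
  q,w=pickle.load(open(n+".pkl","rb"))
  # bar top surface by depth: points with world z 215..235 in column range
  T=np.array(w["tool_from_camera"]);R=rot(q["ee_rot"])
  vv,uu=np.mgrid[125:240,255:302];Z=w["z_map"][125:240,255:302]
  p=np.stack([uu-w["cx"],vv-w["cy"]],-1)/w["fx"];r=np.hypot(p[...,0],p[...,1])[...,None]
  d=np.concatenate([p/r*np.sin(r),np.cos(r)],-1);d=d/d[...,2:]*Z[...,None]
  Pt=d@T[:3,:3].T+T[:3,3];Pw=Pt@R.T+q["eef_pos"]
  m=(Pw[...,2]>212)&(Pw[...,2]<240)&(Pt[...,0]>16)&(Pt[...,0]<72)
  x,y=Pw[m][:,0],Pw[m][:,1];X=np.c_[x,y]-[x.mean(),y.mean()];_,_,V=np.linalg.svd(X,full_matrices=False);a=np.degrees(np.arctan2(V[0,1],V[0,0]))
  print(n,m.sum(),"world bar angle",a%180,"tool jaw",np.degrees(np.arctan2(R[1,1],R[0,1])))
E
```

```text
7.3667 [554.3 109.2 224.1] jaw -127.76 F [-1.7 -0.5  9.4] M [-0.26  0.65  1.22] 0.2551205561489117 [-0.01  0.41  1.39 -0.    1.35  2.22]
w2 3032 world bar angle 147.03084826154677 tool jaw -124.14618175383312
w3 3029 world bar angle 143.56067764770862 tool jaw -127.75970062259587
```

Emit:
play_rows:
  deltas:
    - [0,0,0,0,0,-0.3,-1]
    - [0,0,0,0,0,-0.3,-1]
    - [0,0,0,0,0,0,-1]
    - [0,0,0,0,0,0,-1]

```text
time_s: 7.75
eef_pos: [554.3, 109.2, 224.1]
ee_rot: [0.0, 0.936, -0.353, 0.001]
force: [-2.6, -0.9, 9.4]
grip_width: 0.261
```

```bash
cat > bar.py <<'E'
from h import *
q=sensors.sense();w=capture("wrist")
T=np.array(w["tool_from_camera"]);R=rot(q["ee_rot"])
vv,uu=np.mgrid[125:240,255:302];Z=w["z_map"][125:240,255:302]
p=np.stack([uu-w["cx"],vv-w["cy"]],-1)/w["fx"];r=np.hypot(p[...,0],p[...,1])[...,None]
d=np.concatenate([p/r*np.sin(r),np.cos(r)],-1);d=d/d[...,2:]*Z[...,None]
Pt=d@T[:3,:3].T+T[:3,3];Pw=Pt@R.T+q["eef_pos"]
m=(Pw[...,2]>212)&(Pw[...,2]<240)&(Pt[...,0]>16)&(Pt[...,0]<72)
x,y=Pw[m][:,0],Pw[m][:,1];X=np.c_[x,y]-[x.mean(),y.mean()];_,_,V=np.linalg.svd(X,full_matrices=False);a=np.degrees(np.arctan2(V[0,1],V[0,0]))
j=np.degrees(np.arctan2(R[1,1],R[0,1]))
print(m.sum(),"bar",(a%180).round(2),"lag",((a-j+90)%180).round(2),"zmax bar",np.percentile(Pw[m][:,2],90).round(1))
E
python3 s.py; python3 bar.py
```

```text
7.75 [554.3 109.2 224.1] jaw -131.3 F [-2.6 -0.9  9.4] M [-0.23  0.63  1.14] 0.26070998125696127 [-0.01  0.41  1.39 -0.    1.35  2.28]
3037 bar 139.87 lag 1.17 zmax bar 229.7
```

```bash
sed -e 's/^q=sensors.*/import pickle,sys; q,w=pickle.load(open(sys.argv[1],"rb"))/' bar.py > barp.py; for f in w1 w2 w3; do python3 barp.py $f.pkl; done
```

```text
897 bar 124.85 lag 0.53 zmax bar 229.8
3032 bar 147.03 lag 1.18 zmax bar 229.7
3029 bar 143.56 lag 1.32 zmax bar 229.7
```

```bash
python3 - <<'E'
from h import *
import pickle
q=sensors.sense();w=capture("wrist");pickle.dump((q,w),open("w4.pkl","wb"));save(w,"w4",s=1.4)
H={"w1":[(369,178),(428,183),(325,214),(463,228),(322,270),(455,282),(358,311)],"w2":[(319,210),(404,182),(476,222),(286,283),(497,299),(314,354),(458,362)]}
for n in H:
  q,w=pickle.load(open(n+".pkl","rb"))
  for Z in(130,120):
    P=np.array([wray(q,w,u/1.4,v/1.4,Z)[0] for u,v in H[n]])
    A=np.c_[2*P[:,:2],np.ones(len(P))];s=np.linalg.lstsq(A,(P[:,:2]**2).sum(1),rcond=None)[0];c=s[:2]
    print(n,Z,c.round(1),np.sqrt(s[2]+c@c).round(1),(np.degrees(np.arctan2(*(P[:,:2]-c).T[::-1]))%45).round(1))
E
```

```text
w1 130 [553.  112.3] 60.1 [6.4 5.9 5.9 6.1 6.6 6.4 6.7]
w1 120 [554.3 110.5] 61.8 [6.5 6.  5.9 6.1 6.6 6.4 6.7]
w2 130 [557.3 107.8] 59.0 [6.6 4.7 6.3 6.6 6.1 6.6 7.4]
w2 120 [554.6 109.6] 61.5 [6.6 4.7 6.4 6.6 6.1 6.5 7.4]
```

View pics/w4.png

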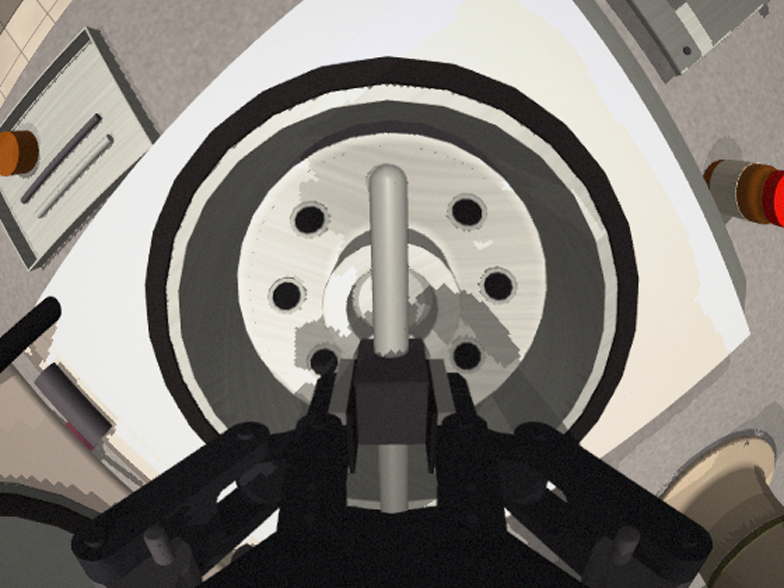

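```bash
python3 - <<'E'
from h import *
import pickle
q,w=pickle.load(open("w4.pkl","rb"))
P=np.array([wray(q,w,u/1.4,v/1.4,120)[0] for u,v in [(310,220),(467,212),(287,296),(498,286),(467,355)]])
c=np.array([554.5,110]);print(np.linalg.norm(P[:,:2]-c,axis=1),(np.degrees(np.arctan2(*(P[:,:2]-c).T[::-1]))%45).round(1))
E
```

```text
[60.94760044 61.88586268 60.78322137 61.86121564 61.49666658] [6.1 6.4 6.5 6.6 7.3]
```

Emit:
play_rows:
  deltas:
    - [0,0,0,0,0,0.25,-1]
    - [0,0,0,0,0,0,-1]

```text
time_s: 8.02
eef_pos: [554.3, 109.2, 224.1]
ee_rot: [0.0, 0.941, -0.34, 0.001]
force: [-1.8, -0.9, 9.0]
grip_width: 0.254
```

```bash
python3 s.py
```

```text
8.0167 [554.3 109.2 224.1] jaw -129.7 F [-1.8 -0.9  9. ] M [-0.21  0.64  1.25] 0.25427146557350044 [-0.01  0.41  1.39 -0.    1.35  2.25]
```

Emit:
play_rows:
  deltas:
    - [0,0,0,0,0,0.25,-1]
    - [0,0,0,0,0,0,-1]

```text
time_s: 8.18
eef_pos: [554.3, 109.1, 224.1]
ee_rot: [0.0, 0.945, -0.327, 0.001]
force: [-2.3, -1.8, 8.4]
grip_width: 0.258
```

```bash
python3 s.py; python3 bar.py
```

```text
8.1833 [554.3 109.1 224.1] jaw -128.2 F [-2.3 -1.8  8.4] M [-0.2   0.57  1.3 ] 0.2580389361037847 [-0.01  0.41  1.39 -0.    1.35  2.23]
3033 bar 143.1 lag 1.31 zmax bar 229.7
```

Emit:
play_rows:
  deltas:
    - [0,0,0,0,0,0.3,-1]
    - [0,0,0,0,0,0,-1]

```text
time_s: 8.4
eef_pos: [554.3, 109.2, 224.1]
ee_rot: [0.0, 0.95, -0.312, 0.001]
force: [-2.6, -1.2, 8.9]
grip_width: 0.26
```

```bash
python3 s.py
```

```text
8.4 [554.3 109.2 224.1] jaw -126.39 F [-2.6 -1.2  8.9] M [-0.19  0.6   1.21] 0.2604386116280615 [-0.01  0.41  1.39 -0.    1.35  2.19]
```

Emit:
play_rows:
  deltas:
    - [0,0,0,0,0,0.3,-1]
    - [0,0,0,0,0,0,-1]

```text
time_s: 8.57
eef_pos: [554.3, 109.1, 224.1]
ee_rot: [0.0, 0.955, -0.297, 0.001]
force: [-2.8, -1.7, 9.0]
grip_width: 0.258
```

```bash
python3 s.py; python3 bar.py
```

```text
8.5667 [554.3 109.1 224.1] jaw -124.6 F [-2.8 -1.7  9. ] M [-0.2   0.61  1.1 ] 0.25795106715012656 [-0.01  0.41  1.39 -0.    1.35  2.16]
3024 bar 146.62 lag 1.22 zmax bar 229.7
```

Emit:
play_rows:
  deltas:
    - [0,0,0,0,0,0.3,-1]
    - [0,0,0,0,0,0,-1]

```text
time_s: 8.78
eef_pos: [554.3, 109.1, 224.1]
ee_rot: [0.0, 0.959, -0.283, 0.001]
force: [-1.8, -1.2, 9.7]
grip_width: 0.259
```

```bash
python3 s.py; python3 bar.py
```

```text
8.7833 [554.3 109.1 224.1] jaw -122.83 F [-1.8 -1.2  9.7] M [-0.15  0.68  0.99] 0.25903518604178977 [-0.01  0.41  1.39 -0.    1.35  2.13]
3049 bar 148.06 lag 0.89 zmax bar 229.7
```

Emit:
play_rows:
  deltas:
    - [0,0,0,0,0,0.4,-1]
    - [0,0,0,0,0,0,-1]

```text
time_s: 9.0
eef_pos: [554.3, 109.1, 224.1]
ee_rot: [0.0, 0.965, -0.262, 0.001]
force: [-3.6, -0.8, 8.7]
grip_width: 0.259
```

```bash
python3 s.py
```

```text
9.0 [554.3 109.1 224.1] jaw -120.42 F [-3.6 -0.8  8.7] M [-0.22  0.64  0.8 ] 0.2585856574348312 [-0.01  0.41  1.39 -0.    1.35  2.09]
```

Emit:
play_rows:
  deltas:
    - [0,0,0,0,0,0.3,-1]
    - [0,0,0,0,0,0,-1]

```text
time_s: 9.17
eef_pos: [554.3, 109.1, 224.1]
ee_rot: [-0.0, 0.969, -0.248, 0.001]
force: [-1.8, 0.0, 9.4]
grip_width: 0.254
```

```bash
python3 s.py
```

```text
9.1667 [554.3 109.1 224.1] jaw -118.69 F [-1.8  0.   9.4] M [-0.17  0.62  0.46] 0.25436880095398984 [-0.01  0.41  1.39 -0.    1.35  2.06]
```

Emit:
play_rows:
  deltas:
    - [0,0,0,0,0,0.3,-1]
    - [0,0,0,0,0,0,-1]

```text
time_s: 9.33
eef_pos: [554.3, 109.1, 224.1]
ee_rot: [-0.0, 0.973, -0.233, 0.001]
force: [-2.5, -0.9, 9.7]
grip_width: 0.259
```

```bash
python3 s.py; python3 bar.py
```

```text
9.3333 [554.3 109.1 224.1] jaw -116.92 F [-2.5 -0.9  9.7] M [-0.18  0.64  0.12] 0.2587259708083381 [-0.01  0.41  1.39 -0.    1.35  2.03]
3031 bar 153.37 lag 0.28 zmax bar 229.7
```

The torque curve is elastic and falls to zero at about -116.5°, so the nut is at its hard stop. I'm backing off to mid-play and lifting.

Emit:
play_rows:
  deltas:
    - [0,0,0,0,0,0.4,-1]
    - [0,0,0,0,0,0.4,-1]
    - [0,0,0.1,0,0,0,-1]
    - [0,0,0.2,0,0,0,-1]
    - [0,0,0.2,0,0,0,-1]

```text
time_s: 9.8
eef_pos: [553.8, 109.2, 242.4]
ee_rot: [0.0, 0.981, -0.193, -0.001]
force: [0.8, -0.9, -5.9]
grip_width: 0.258
```

```bash
python3 s.py
```

```text
9.8 [553.8 109.2 242.4] jaw -112.28 F [ 0.8 -0.9 -5.9] M [ 0.05  0.01 -0.01] 0.2576403292110441 [-0.01  0.39  1.36  0.    1.39  1.95]
```

Emit:
play_rows:
  deltas:
    - [0,0,0.3,0,0,0,-1]
    - [0,0,0.4,0,0,0,-1]
    - [0,0,0.4,0,0,0,-1]
    - [0,0,0.4,0,0,0,-1]
    - [0,0,0.5,0,0,0,-1]
    - [0,0,0.5,0,0,0,-1]
    - [0,0,0.5,0,0,0,-1]
    - [0,0,0.4,0,0,0,-1]

```text
time_s: 10.47
eef_pos: [553.9, 109.2, 380.4]
ee_rot: [-0.0, 0.981, -0.193, 0.0]
force: [0.2, -0.1, -6.0]
grip_width: 0.254
```

```bash
python3 s.py; python3 - <<'E'
from h import *
c=capture("scene");save(c,"sc2",crop=(150,60,450,310),s=2.6);w=capture("wrist");import pickle;pickle.dump((sensors.sense(),w),open("w5.pkl","wb"));
E
```

```text
10.4667 [553.9 109.2 380.4] jaw -112.27 F [ 0.2 -0.1 -6. ] M [-0.03 -0.02  0.  ] 0.2540036193883072 [-0.01  0.36  1.06  0.    1.73  1.95]
```

View pics/sc2.png

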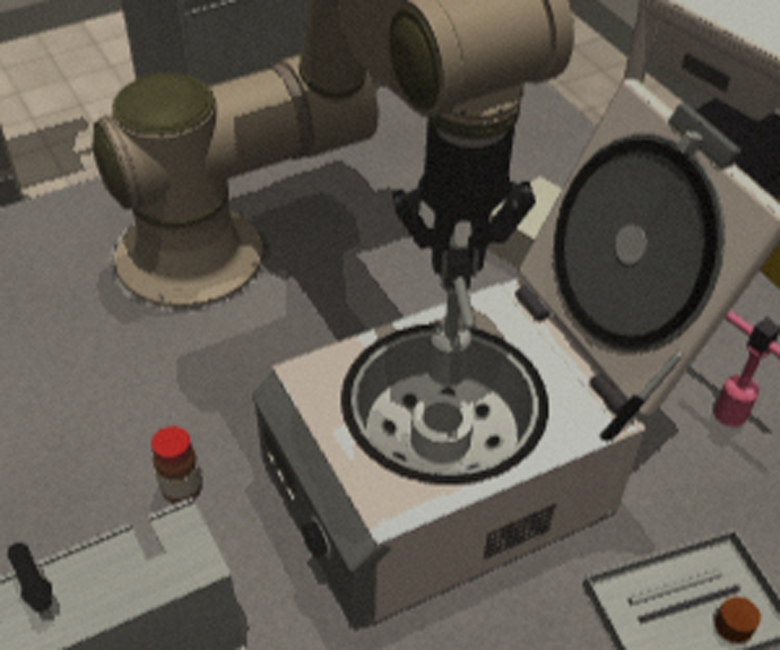

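The key is fully out of the hub, upright, hanging weight 6 N. Next I measure the key's axis in the tool frame and move towards the stand.

```bash
python3 - <<'E'
from h import *
import pickle
q,w=pickle.load(open("w5.pkl","rb"));T=np.array(w["tool_from_camera"])
vv,uu=np.mgrid[0:420,0:560];Z=w["z_map"]
p=np.stack([uu-w["cx"],vv-w["cy"]],-1)/w["fx"];r=np.hypot(p[...,0],p[...,1])[...,None]
d=np.concatenate([p/r*np.sin(r),np.cos(r)],-1);d=d/d[...,2:]*Z[...,None]
Pt=d@T[:3,:3].T+T[:3,3]
m=(abs(Pt[...,1])<15)&(Pt[...,2]>-10)&(Pt[...,2]<15)&(Pt[...,0]>20)&(Pt[...,0]<100)
b=Pt[m];print(len(b),b.max(0),np.percentile(b,[1,50,99],axis=0).round(1))
for a in(20,35,50,62): k=b[abs(b[:,0]-a)<5];print(a,(k[:,1].min()+k[:,1].max())/2,k[:,2].min())
# socket
m=(abs(Pt[...,1])<40)&(Pt[...,2]>70)&(Pt[...,2]<158)&(abs(Pt[...,0])<45);s=Pt[m]
print("socket",len(s));
for z in(100,120,140):
  k=s[abs(s[:,2]-z)<8]
  if len(k)>5: print(z,len(k),k.min(0).round(1),k.max(0).round(1))
E
```

```text
3143 [74.82619104  4.96126421  1.28521618] [[20.7 -6.9 -6.5]
 [48.8 -1.1 -4.4]
 [74.   4.7  0. ]]
20 -1.0977250746024039 -7.833823783619351
35 -1.0480406836613607 -6.739264678617047
50 -1.1050334885798385 -6.957846165746133
62 -1.3325548110361813 -7.13381857783574
socket 1347
100 184 [-19.1 -22.8  92. ] [ 19.5  20.4 107.8]
120 72 [  7.  -21.8 112.1] [ 18.8  19.5 127.6]
140 52 [  7.9 -21.5 132. ] [ 18.4  19.2 147.2]
```

Emit:
play_rows:
  deltas:
    - [-0.2,-0.6,0,0,0,0,-1]
    - [-0.2,-0.9,0,0,0,0,-1]
    - [-0.2,-0.9,0,0,0,0,-1]
    - [-0.2,-0.9,0,0,0,0,-1]
    - [-0.2,-0.9,0,0,0,0,-1]
    - [-0.2,-0.9,0,0,0,0,-1]
    - [-0.2,-0.9,0,0,0,0,-1]
    - [-0.2,-0.9,0,0,0,0,-1]

```text
time_s: 11.23
eef_pos: [489.1, -168.2, 377.3]
ee_rot: [-0.0, 0.981, -0.193, -0.001]
force: [0.2, 0.7, -5.1]
grip_width: 0.259
```

Emit:
play_rows:
  deltas:
    - [-0.2,-0.9,0,0,0,0,-1]
    - [-0.2,-0.8,0,0,0,0,-1]
    - [0,-0.4,0,0,0,0,-1]
    - [0,0,0,0,0,0,-1]
    - [0,0,0,0,0,0,-1]

```text
time_s: 11.65
eef_pos: [474.0, -251.0, 377.3]
ee_rot: [-0.001, 0.981, -0.193, -0.001]
force: [-0.1, 0.9, -4.9]
grip_width: 0.255
```

```bash
python3 s.py; python3 - <<'E'
from h import *
import pickle
q=sensors.sense();w=capture("wrist");pickle.dump((q,w),open("w6.pkl","wb"));save(w,"w6",s=1.4)
E
```

```text
11.65 [ 474.  -251.   377.3] jaw -112.31 F [-0.1  0.9 -4.9] M [0.05 0.03 0.02] 0.2553894894161019 [-0.71  0.29  1.16  0.    1.7   1.25]
```

View pics/w6.png

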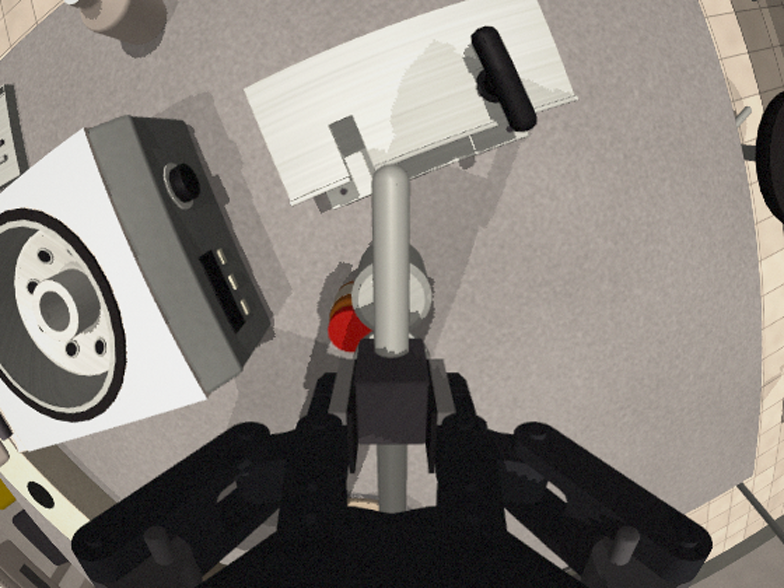

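Wrist view: the slot end runs about (329,126)–(357,116) and the front edge runs from (291,205) to (577,97). The key is held upright with its bar in the tool x-direction, and the jar is well clear.

```bash
python3 - <<'E'
from h import *
import pickle
q,w=pickle.load(open("w6.pkl","rb"))
for u,v in [(329,126),(357,116),(343,121),(344,158),(371,148),(291,205),(577,97),(245,90)]: print(u,v,wray(q,w,u/1.4,v/1.4,170)[0])
R=rot(q["ee_rot"]);print("key axis",R@[0,-1.2,0]+q["eef_pos"])
save(w,"w6c",crop=(160,40,420,170),s=3)
E
```

```text
329 126 [ 582.5 -243.3  170. ]
357 116 [ 581.  -265.8  170. ]
343 121 [ 581.7 -254.6  170. ]
344 158 [ 555.  -244.2  170. ]
371 148 [ 554.1 -266.1  170. ]
291 205 [ 538.2 -191.3  170. ]
577 97 [ 536.9 -434.6  170. ]
245 90 [ 637.8 -194.3  170. ]
key axis [ 474.42540233 -249.87299504  377.33088954]
```

View pics/w6c.png

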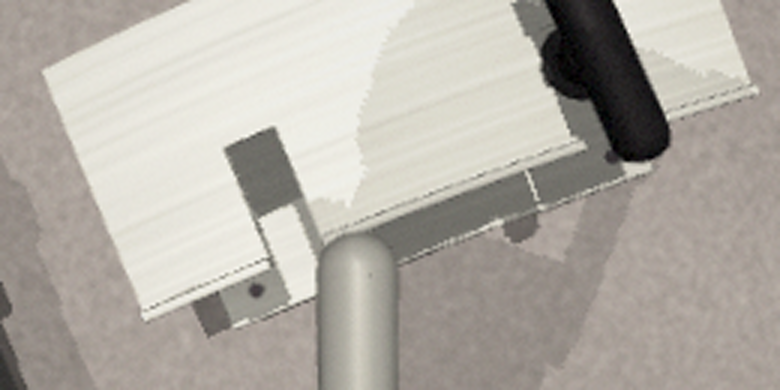

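```bash
python3 - <<'E'
from h import *
import pickle
q,w=pickle.load(open("w6.pkl","rb"))
for u,v,z in [(224,147,170),(274,127,170),(247,203,170),(299,187,170),(271,262,170),(324,240,170),(145,318,176),(757,90,176),(44,71,170)]: print(u,v,wray(q,w,160+u/3,40+v/3,z)[0])
E
```

```text
224 147 [ 583.6 -243.4  170. ]
274 127 [ 583.1 -262.4  170. ]
247 203 [ 561.7 -243.   170. ]
299 187 [ 559.6 -262.3  170. ]
271 262 [ 538.7 -242.6  170. ]
324 240 [ 538.6 -263.1  170. ]
145 318 [ 538.6 -193.5  176. ]
757 90 [ 536.3 -431.9  176. ]
44 71 [ 638.6 -194.2  170. ]
```

Emit:
play_rows:
  deltas:
    - [0,-0.06,-0.4,0,0,0,-1]
    - [0,0,-0.7,0,0,0,-1]
    - [0,0,-0.7,0,0,0,-1]
    - [0,0,-0.7,0,0,0,-1]
    - [0,0,-0.7,0,0,0,-1]
    - [0,0,-0.7,0,0,0,-1]
    - [0,0,-0.4,0,0,0,-1]
    - [0,0,-0.1,0,0,0,-1]

```text
time_s: 12.37
eef_pos: [473.4, -250.9, 199.5]
ee_rot: [-0.002, 0.981, -0.192, -0.002]
force: [0.2, -0.4, -5.9]
grip_width: 0.253
```

Emit:
play_rows:
  deltas:
    - [0,0,0,0,0,0,-1]
    - [0,0,0,0,0,0,-1]

```text
time_s: 12.53
eef_pos: [474.8, -252.9, 203.7]
ee_rot: [0.0, 0.981, -0.192, 0.001]
force: [-0.0, -0.5, -5.4]
grip_width: 0.256
```

```bash
python3 s.py; python3 - <<'E'
from h import *
import pickle
q=sensors.sense();w=capture("wrist");pickle.dump((q,w),open("w7.pkl","wb"));save(w,"w7",crop=(130,60,430,270),s=2.6)
E
```

```text
12.5333 [ 474.8 -252.9  203.7] jaw -112.17 F [-0.  -0.5 -5.4] M [-0.02  0.02 -0.02] 0.255994898348033 [-0.71  0.36  1.5   0.    1.27  1.25]
```

View pics/w7.png

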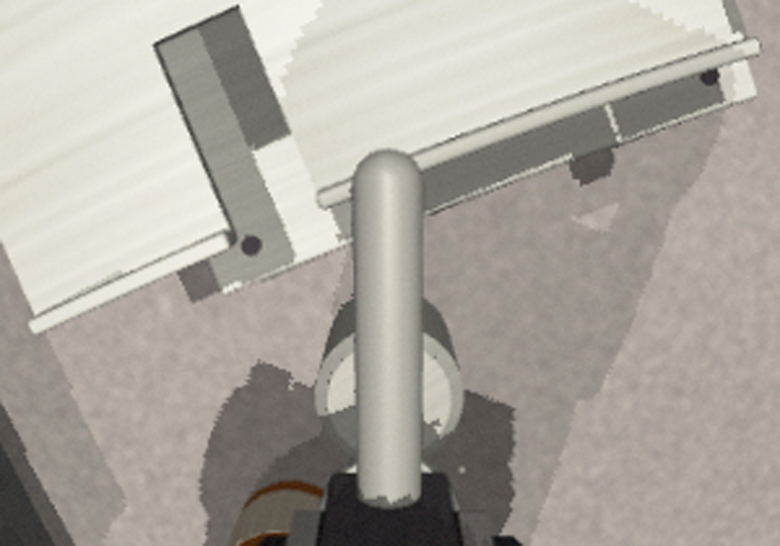

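The slot's edges are (155,45)→(232,235) on the left and (240,7)→(320,190) on the right. The socket hangs below, clear in front of the stand.

```bash
python3 - <<'E'
from h import *
import pickle
q,w=pickle.load(open("w7.pkl","rb"))
for u,v,z in [(155,45,170),(240,7,170),(195,143,170),(280,104,170),(228,228,170),(318,190,170)]: print(u,v,wray(q,w,130+u/2.6,60+v/2.6,z)[0])
R=rot(q["ee_rot"]);print("key axis",R@[0,-1.2,0]+q["eef_pos"])
E
```

```text
155 45 [ 583.6 -243.4  170. ]
240 7 [ 583.2 -263.   170. ]
195 143 [ 560.5 -243.   170. ]
280 104 [ 560.7 -262.8  170. ]
228 228 [ 541.  -242.2  170. ]
318 190 [ 540.9 -263.   170. ]
key axis [ 475.22374269 -251.80055532  203.74541765]
```

Emit:
play_rows:
  deltas:
    - [0.3,-0.02,-0.05,0,0,0,-1]
    - [0.4,0,0,0,0,0,-1]
    - [0.4,0,0,0,0,0,-1]
    - [0.3,0,0,0,0,0,-1]
    - [0.1,0,0,0,0,0,-1]
    - [0,0,0,0,0,0,-1]

```text
time_s: 13.08
eef_pos: [534.8, -254.0, 201.2]
ee_rot: [0.0, 0.981, -0.192, 0.001]
force: [-0.1, -0.6, -5.6]
grip_width: 0.25
```

```bash
python3 s.py
```

```text
13.0833 [ 534.8 -254.   201.2] jaw -112.18 F [-0.1 -0.6 -5.6] M [-0.04  0.02  0.01] 0.2503457882656948 [-0.64  0.48  1.33  0.    1.33  1.32]
```

Emit:
play_rows:
  deltas:
    - [0.2,0,0,0,0,0,-1]
    - [0.2,0,0,0,0,0,-1]
    - [0.2,0,0,0,0,0,-1]
    - [0.2,0,0,0,0,0,-1]
    - [0,0,0,0,0,0,-1]
    - [0,0,0,0,0,0,-1]

```text
time_s: 13.58
eef_pos: [565.9, -254.0, 200.6]
ee_rot: [0.0, 0.981, -0.193, -0.0]
force: [0.3, 0.4, -6.2]
grip_width: 0.256
```

```bash
python3 s.py
```

```text
13.5833 [ 565.9 -254.   200.6] jaw -112.22 F [ 0.3  0.4 -6.2] M [0.01 0.01 0.01] 0.2563599642551905 [-0.61  0.55  1.23 -0.    1.36  1.35]
```

Emit:
play_rows:
  deltas:
    - [0.03,0.015,-0.15,0,0,0,-1]
    - [0,0,-0.13,0,0,0,-1]
    - [0,0,0,0,0,0,-1]
  squeeze: 50

```text
time_s: 13.83
eef_pos: [566.5, -253.2, 187.7]
ee_rot: [-0.001, 0.981, -0.193, -0.001]
force: [0.4, -0.1, -7.0]
grip_width: 0.256
```

```bash
python3 s.py
```

```text
13.8333 [ 566.5 -253.2  187.7] jaw -112.24 F [ 0.4 -0.1 -7. ] M [-0.07  0.04  0.02] 0.25588410091558617 [-0.61  0.56  1.25 -0.    1.34  1.35]
```

Emit:
play_rows:
  deltas:
    - [0,0,-0.05,0,0,0,-1]
    - [0,0,0,0,0,0,-1]

```text
time_s: 14.0
eef_pos: [567.2, -253.5, 187.4]
ee_rot: [0.0, 0.981, -0.193, 0.0]
force: [-0.7, 0.3, -5.1]
grip_width: 0.256
```

```bash
python3 s.py
```

```text
14.0 [ 567.2 -253.5  187.4] jaw -112.23 F [-0.7  0.3 -5.1] M [-0.01 -0.01 -0.02] 0.25582356031383 [-0.61  0.56  1.25 -0.    1.34  1.35]
```

Emit:
play_rows:
  deltas:
    - [0,0,-0.04,0,0,0,-1]
    - [0,0,0,0,0,0,-1]
    - [0,0,0,0,0,0,-1]

```text
time_s: 14.25
eef_pos: [567.4, -253.6, 187.1]
ee_rot: [0.0, 0.981, -0.193, 0.001]
force: [-3.6, 2.7, 5.7]
grip_width: 0.258
```

```bash
python3 s.py
```

```text
14.25 [ 567.4 -253.6  187.1] jaw -112.22 F [-3.6  2.7  5.7] M [0.39 0.81 0.01] 0.25796130871711864 [-0.61  0.56  1.25 -0.    1.33  1.35]
```

Emit:
play_rows:
  deltas:
    - [0,0,-0.03,0,0,0,-1]
    - [0,0,0,0,0,0,-1]
    - [0,0,0,0,0,0,-1]

```text
time_s: 14.5
eef_pos: [567.4, -253.6, 187.1]
ee_rot: [0.001, 0.981, -0.193, 0.001]
force: [-6.3, 2.5, 12.8]
grip_width: 0.258
```

```bash
python3 s.py
```

```text
14.5 [ 567.4 -253.6  187.1] jaw -112.21 F [-6.3  2.5 12.8] M [0.7  1.33 0.03] 0.25760586139740727 [-0.61  0.56  1.25 -0.    1.33  1.35]
```

Emit:
play_rows:
  deltas:
    - [0,0,0.05,0,0,0,-1]
    - [0,0,0,0,0,0,-0.4]
    - [0,0,0,0,0,0,-0.2]
    - [0,0,0,0,0,0,0]
    - [0,0,0,0,0,0,0.3]
    - [0,0,0,0,0,0,0.3]
    - [0,0,0,0,0,0,0.3]
    - [0,0,0,0,0,0,0.3]

```text
time_s: 15.17
eef_pos: [567.3, -253.5, 186.5]
ee_rot: [-0.0, 0.981, -0.193, 0.0]
force: [0.2, -0.4, -0.3]
grip_width: 0.65
```

Emit:
play_rows:
  deltas:
    - [0,0,0.2,0,0,0,0.3]
    - [0,0,0.4,0,0,0,0.3]
    - [0,0,0.7,0,0,0,0.3]
    - [0,0,0.8,0,0,0,0.3]
    - [0,0,0.8,0,0,0,0.3]
    - [0,0,0.8,0,0,0,0.3]
    - [-0.5,0,0.4,0,0,0,0.3]
    - [-0.5,0,0,0,0,0,0.3]

```text
time_s: 15.83
eef_pos: [527.7, -253.7, 354.9]
ee_rot: [0.002, 0.981, -0.192, 0.003]
force: [0.1, 0.1, 1.0]
grip_width: 0.651
```

Emit:
play_rows:
  deltas:
    - [-0.8,0,0,0,0,0,0.3]
    - [-0.8,0,0,0,0,0,0.3]
    - [-0.8,0,0,0,0,0,0.3]
    - [0,0,0,0,0,0,0.3]

```text
time_s: 16.17
eef_pos: [427.7, -253.1, 351.9]
ee_rot: [0.001, 0.981, -0.194, 0.0]
force: [-0.1, 0.2, 1.1]
grip_width: 0.653
```

```bash
python3 s.py; python3 - <<'E'
from h import *
import pickle
s=capture("scene");q=sensors.sense();w=capture("wrist");pickle.dump((q,w,s),open("end.pkl","wb"))
a=cv2.resize(s["pixels"][150:370,120:420,::-1],(540,396),interpolation=cv2.INTER_CUBIC)
b=cv2.resize(w["pixels"][:330,100:460,::-1],(432,396))
cv2.imwrite("pics/end.png",cv2.resize(np.hstack([a,b]),None,fx=.82,fy=.82))
E
```

```text
16.1667 [ 427.7 -253.1  351.9] jaw -112.33 F [-0.1  0.2  1.1] M [ 0.01 -0.02 -0.07] 0.6525616695914084 [-0.77  0.19  1.34 -0.    1.61  1.19]
```

View pics/end.png

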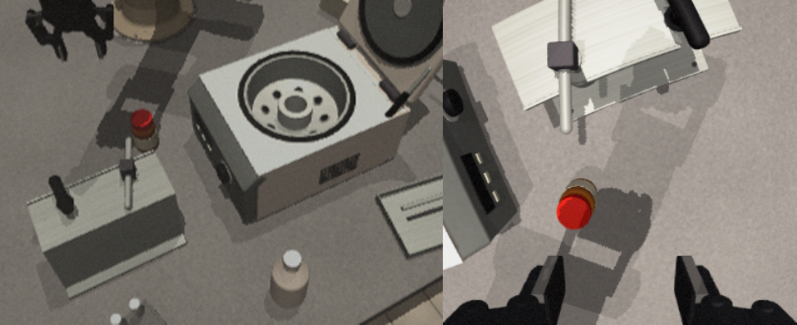

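```bash
python3 - <<'E'
from h import *
import pickle
q,w,s=pickle.load(open("end.pkl","rb"));T=np.array(w["tool_from_camera"]);R=rot(q["ee_rot"])
vv,uu=np.mgrid[0:180,150:330];Z=w["z_map"][0:180,150:330]
p=np.stack([uu-w["cx"],vv-w["cy"]],-1)/w["fx"];r=np.hypot(p[...,0],p[...,1])[...,None]
d=np.concatenate([p/r*np.sin(r),np.cos(r)],-1);d=d/d[...,2:]*Z[...,None]
P=((d@T[:3,:3].T+T[:3,3])@R.T+q["eef_pos"]).reshape(-1,3)
k=P[(P[:,2]>204)&(P[:,2]<220)&(abs(P[:,1]+253)<30)&(abs(P[:,0]-567)<40)];print("head",len(k),k.mean(0),k[:,2].max())
b=P[(P[:,2]>185)&(P[:,2]<197)&(abs(P[:,1]+253)<60)];b=b[np.linalg.norm(b[:,:2]-[567,-253],axis=1)<85]
d=b-b.mean(0);_,_,V=np.linalg.svd(d,full_matrices=False);print(V[0])
order.finish_job()
E
```

```text
head 737 [ 566.86387636 -252.90976101  210.01091225] 212.85119628014988
[-9.27814851e-01  3.73040926e-01  2.65310650e-04]
the job is handed in; nothing more can be done
```

The rotor nut is turned fully home, and the key hangs by its collar in the empty slot of the stand. I have handed the job in; it took about 16 s of the 64 s allowed, and no verdict was reported.

**Tightening:** I gripped the key's head and turned it clockwise. The torque held near 0.25 N m until about 152–155° of turn, then rose to about 1.2 N m at the stop. I kept pushing to about 165°, past the 158° maximum that the nut's travel plus play allows. The rotor stayed still. Backing off, the torque fell to zero at the angle where the stop began, so the extra turn looks like give at the stop. I could not check the nut's angle directly, so "fully home" rests on the torque and the amount of turn.

**Hanging the key:** I backed off to mid-play and drew the key out without jamming. It went into the slot with no side contact until the collar came down on the plate; I then let go and moved clear.

**Last checks:**
- **Head:** measured at (566.9, -252.9) mm, its top at 210 mm. That is within about 1 mm of the slot point and the right height for a seated collar.
- **Crossbar:** level.
- **Driver and jar:** they look untouched in the final pictures; I did not measure them.
- **Robot:** the arm is clear of everything.

**Disagreement:** the cameras and the arm's own readings differed by 1–2 mm in y, so I aimed between them in the slot.

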